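Reference the inspection camera and present a tube to it

TASK

First take the inspection camera's reference: pull the slide knob on its side fully out until it clicks, then push it fully home again. Then lift the middle one of the three tubes out of the rack by its cap and hold it still in the air about 11 cm straight in front of the camera window, cap end up, its middle at the viewing point and leaning back parallel to the window, so that the camera looks squarely at its side. Finish while holding it there; leave the rack, the other two tubes, the cup and the bottle where they stand.

Things in the scene. Friction and masses are not known exactly. Their poses are not given: they have to be found in the camera images.
- stand: the camera's fixed stand with all it carries; grey base plate 130 x 120 x 14 mm; origin on the worktop straight below the viewing point, the plate from 70 to 200 mm along its +x, column at 172 mm; the head's white box ends 109 mm behind the window. It turns a little and changes sides with the rack from run to run
- tube: the tube to present (see tube_mid), origin at the centre of its foot
- camera_head: camera head: white box behind a black slide housing (84 wide, 58 high, 22 mm deep) with a round window. Origin: middle of the housing's front face, 206 mm above the worktop. x points backward along the line of sight, rising 25 degrees (the camera looks along -x, towards the robot's side and 25 degrees down); y level; z parallel to the window, leaning 25 degrees towards the robot's side
- view_point (a point): viewing point in the air, on the line of sight 110 mm in front of the window (at x = -0.11 of camera_head), 160 mm above the worktop; the middle of the presented tube belongs here, its axis parallel to z of camera_head
- ref_slide (a joint): travel of the reference slide, m: 0 = home, 0.026 = fully out; it moves along -y of camera_head (level, to the right seen from the robot). A spring detent holds it at either end: about 3 to 4 N moves it, and past mid travel it snaps on by itself
- knob_grip (a point): centre of the slide's black knob, round, 25 mm in diameter and 18 mm long along y of camera_head, on a rod out of the -y side of the slide housing. At home its centre is 50 mm from the housing's side and 211 mm above the worktop; it moves with the slide; free from above
- tube_mid (a point): middle (half-way up, on the axis) of the tube to present: clear plastic tube 113 mm long, body 27 mm in diameter, screw cap 34 mm in diameter, its grip from 42 to 56 mm above this point; z along the tube towards the cap. About 30 g. Stands upright in the middle hole of the rack, this point 60 mm above the worktop
- rack: green tube rack, 116 x 190 x 66 mm, loose, origin at the centre of its underside, y along its long side. The tubes stand on its floor 4 mm up in holes 30 mm wide, in its middle row: the tube to present at the centre, the other two 73 mm from it along +y and -y
- tube_end_a: another tube of the same kind in the rack, 73 mm from the middle one along +y of the rack; origin at the centre of its foot; to be left alone
- tube_end_b: another tube of the same kind in the rack, 73 mm from the middle one along -y of the rack; origin at the centre of its foot; to be left alone
- cup: small white cup, upside down, 31 mm in diameter, 32 mm high, loose; origin under its centre; to be left alone
- bottle: clear bottle with a blue cap, 69 mm in diameter, 140 mm high, loose; origin under its centre; to be left alone
Mind the look-alikes: they are no part of the job. Leave any brown or purple look-alike of the tube alone.

How it is judged:
By the outcome, as a careful person would: the job done as asked, in the order asked, and still so for the second after the job is handed in, while the arm keeps its last pose, push and grip.
It also fails if it takes over 51 s, if anything falls off the work surface, if the arm or the gripper's body presses on something with over 40 N, if the wrist force passes 120 N, or if a joint passes its speed limit or range.

ROBOT

A 6-joint arm with a two-finger parallel gripper is mounted at the origin on a cart in front of the work surface, level with it; the furniture and walls round the work are solid. World frame = base frame: x ahead of the robot, y to its left, z up, the work surface at z = 0. Lengths are in m, angles in rad, forces in N, time in s.
With the tool pointing down it reaches from about 0.25 to 0.775 m from the base axis. Payload 4 kg.
Tool frame: the origin (TCP) lies midway between the tips of the shut fingers; the grasp point (between the pads) lies robot.grip_point_offset behind it (robot.grip_point_offset is the distance from the TCP to the grasp point, in m); z points along the fingers, x is the direction in which the jaws open and shut, and the axes are right-handed (so a half turn about z gives the same grasp; the last joint's range is limited). The gripper opens to 94 mm and grips with 3 to 60 N. Pads are 16 mm wide; open, the fingers measure 119 mm over their backs; the gripper's body (75 mm by 177 mm) begins 78 mm behind the grasp point.
Start: joints at [-1.265, 0.087, 1.371, -0, 1.684, -0.103], TCP at [0.219, -0.505, 0.206] pointing down, gripper open.
Joint ranges: [-3.1, 3.1], [-0.76, 2.03], [0.27, 2.55], [-1.08, 4.22], [0.17, 2.65], [-2.57, 2.57]. Speed limits (rad/s): [2.79, 2.79, 3.14, 3.14, 3.14, 3.14].

INTERFACE

Orientations are given as [roll, pitch, yaw] about the fixed x, y, z axes, in that order (R = Rz(yaw) Ry(pitch) Rx(roll)).
In Python, from bench import robot, optics, finder gives the robot as it stands. The module is installed in compiled form; this text tells all that it offers.
- The arm moves only by the tool arm_command, never from a script. Its argument "plan" is a list of rows, each a list of 5 numbers: the opening, from 0 (shut) to 1 (fully open), then the shift along the world's x, y, z in m, then the turn about the world's z in degrees. A call has 1 to 10 rows; each row is the pose to reach, as a shift and turn from the pose commanded when the call began; what a row does not reach only later rows make up. A row lasts 1/8 s, in which the tool goes at most 62.5 mm and 10.7 degrees, less where a joint would pass 70% of its speed; a pose out of reach is approached as far as the arm can. A call with a gripper value outside its range is refused whole. The fingers move at their own pace and stop on an object; the grip force is fixed at half the most. Time passes only in rows, so rows that repeat a pose let the fingers close. It gives the time, the measured TCP pose, the force and the opening at its end, in the units of the state.
- robot.get_obs(): the state, without advancing time (a new reading comes with each control period).
- optics.snapshot(name): name is "scene" or "top"; returns a dict with "image" (480x640x3 uint8, red, green, blue), "fx", "fy", "cx", "cy" (pixels), "dist" ([k1, k2, p1, p2, k3] as OpenCV has them; the pictures are not rectified), "position" and "rotation" of the camera in the world. Camera axes: x right, y down, z forward; pixel columns grow to the right and rows downward; lengths in m; the calibration is good to about 2 mm. A picture is of the moment at which its call begins. There is no depth.
- robot.close_job(): hands the job in, once; it reports no verdict.
Trained networks look in the newest picture that a camera, given by its name, has taken for a name from the list of things; names that differ only in an ending like _2 or _b are one class to them, and where a whole thing is asked for, a point or a joint stands for the part that bears it (a point fixed in the world has none). Each returns a list of dicts, best first, with "p" (0 to 1); they miss things now and then, are a little off and sometimes report something else, mostly with a low value. They report only what shows in the picture. A call takes as long as a camera call. They do not tell look-alikes from the thing itself.
- finder.masks_of(label, camera): "pixels" (480x640 bool, what is visible of it) and "extent" ([left, top, right, bottom] in pixels, round what is visible of it).
The state is a dict: "time": time; "joint_positions": joint angles; "qvel": joint speeds; "joint_torque": joint torques, N m; "tool_pos": TCP position; "ee_rot": TCP orientation; "wrist_force": force on the tool from outside, world axes, zero at the start; "wrist_torque": the same for the moment, N m; "width": finger opening in m.
Only numpy, scipy, OpenCV 4.12 (cv2) and the standard library are available. Lean on these libraries where they do the work, as an engineer would, in place of code of your own. Each camera call takes 0.05 s, during which the arm holds its last target.

## Working session

There is one attempt and no reset: what is moved stays moved. The work goes in short steps, Python scripts to look and compute and a tool call to move; the robot and the scene stay as the last step left them, time stands still between calls to the robot, and variables do not carry over. Pictures are saved under pics/ and viewed, and the job is handed in when it is done.

Besides the shell and the picture viewer there is one more tool, called after "Emit:" as name(argument=value, ...) on one line, values as JSON. arm_command: Moves the arm, as the interface text tells. Its arguments: {"type":"object","properties":{"plan":{"type":"array","items":{"type":"array","items":{"type":"number"}}}},"required":["plan"]}

```bash
mkdir -p pics; ls; python3 - <<'E'
from bench import robot, optics, finder
import cv2, numpy as np
print(robot.get_obs()); print(robot.grip_point_offset)
for n in ("scene","top"):
    s=optics.snapshot(n); cv2.imwrite(f"pics/{n}0.png",s["image"][:,:,::-1])
    print({k:v for k,v in s.items() if k!="image"})
E
```

```text
pics
{'time': 0.0, 'joint_positions': array([-1.26511346e+00,  8.79028592e-02,  1.37222061e+00, -9.82805443e-06,
        1.68360663e+00, -1.03111469e-01]), 'qvel': array([-0.00018121,  0.00041793, -0.000804  , -0.00012039,  0.00062676,
       -0.00063281]), 'joint_torque': array([ 7.77703590e-04, -3.40179741e+01, -3.02428293e+01,  7.16250390e-02,
        3.29203019e-02, -1.74821548e-04]), 'tool_pos': array([ 0.21844874, -0.50416361,  0.20434975]), 'ee_rot': array([-3.14138236e+00,  2.12709664e-03, -1.16200286e+00]), 'wrist_force': array([ 0.48183586, -0.59900297,  0.30579388]), 'wrist_torque': array([ 0.04488122, -0.00661585,  0.01583485]), 'width': 0.09404958048681689}
0.0188
{'fx': 477.3132295349254, 'fy': 477.3132295349254, 'cx': 312.06865460172895, 'cy': 237.1604596270955, 'dist': array([0.02796479, 0.        , 0.        , 0.        , 0.        ]), 'position': array([-0.08342069,  0.55410141,  0.74795434]), 'rotation': array([-2.19181019, -0.00362904, -2.23024452])}
{'fx': 563.0079271255556, 'fy': 563.0079271255556, 'cx': 321.88804475156826, 'cy': 232.14717066468623, 'dist': array([-0.01077789,  0.        ,  0.        ,  0.        ,  0.        ]), 'position': array([0.38788648, 0.04999534, 1.28831424]), 'rotation': array([-2.97969778, -0.0085782 , -1.57465946])}
```

View pics/scene0.png

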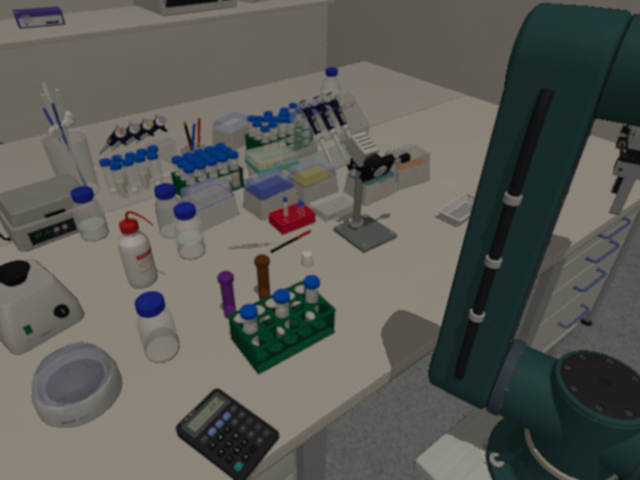

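View pics/top0.png

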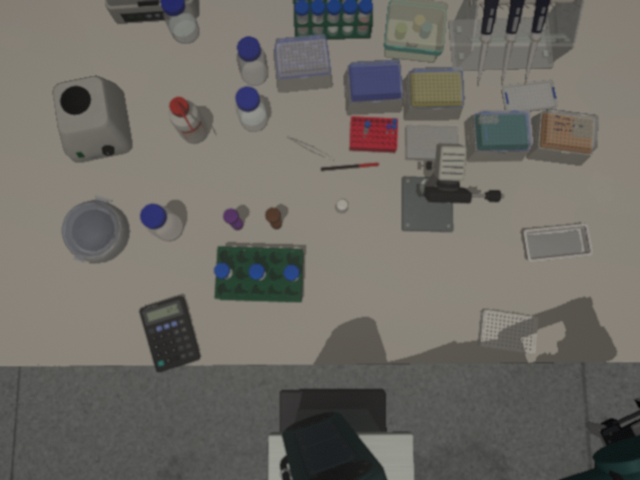

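```bash
cat > h.py <<'E'
from bench import robot, optics, finder
import cv2, numpy as np
from scipy.spatial.transform import Rotation as Ro
def cam(s):
    R=Ro.from_euler('xyz',s["rotation"]).as_matrix()
    K=np.array([[s["fx"],0,s["cx"]],[0,s["fy"],s["cy"]],[0,0,1]])
    return R,np.array(s["position"]),K,np.array(s["dist"])
def toz(s,uv,z):
    R,p,K,d=cam(s)
    q=cv2.undistortPoints(np.array(uv,float).reshape(-1,1,2),K,d).reshape(-1,2)
    r=np.c_[q,np.ones(len(q))]@R.T
    return p+r*((z-p[2])/r[:,2])[:,None]
def proj(s,P):
    R,p,K,d=cam(s)
    rv=cv2.Rodrigues(R.T)[0]
    return cv2.projectPoints(np.array(P,float).reshape(-1,1,3),rv,-R.T@p,K,d)[0].reshape(-1,2)
def snap(n,f=None):
    s=optics.snapshot(n)
    if f: cv2.imwrite(f"pics/{f}.png",s["image"][:,:,::-1])
    return s
def up(s,box,k,f):
    l,t,r,b=box; cv2.imwrite(f"pics/{f}.png",cv2.resize(s["image"][t:b,l:r,::-1],None,fx=k,fy=k,interpolation=cv2.INTER_CUBIC))
E
python3 - <<'E'
from h import *
for n in ("top","scene"):
    s=snap(n)
    for l in ("tube","rack","stand","camera_head","knob_grip","cup","bottle","ref_slide"):
        for m in finder.masks_of(l,n):
            ys,xs=np.nonzero(m["pixels"]); print(n,l,round(m["p"],2),m["extent"],len(xs),xs.mean().round(1),ys.mean().round(1))
            if l in("rack","stand") and m["p"]>.5: np.save(f"{l}_{n}.npy",m["pixels"])
    if n=="top": up(s,(190,220,330,320),5,"rack_t"); up(s,(380,130,520,250),5,"stand_t")
    else: up(s,(310,120,450,260),5,"stand_s")
E
```

```text
top tube 0.87 [224.1, 209.4, 242.1, 228.2] 286 232.1 218.5
top tube 0.83 [263.8, 210.4, 284.0, 227.6] 268 273.1 217.8
top tube 0.62 [251.2, 264.3, 268.2, 279.8] 227 256.5 271.7
top rack 0.79 [214.0, 245.7, 303.1, 301.9] 3984 258.9 274.6
top rack 0.51 [423.3, 143.7, 504.3, 205.0] 2180 453.3 178.2
top stand 0.67 [398.0, 142.7, 501.7, 231.4] 4577 437.7 192.7
top cup 0.62 [337.0, 200.6, 347.0, 212.0] 111 341.0 206.5
top cup 0.48 [422.6, 143.2, 503.7, 204.7] 2219 453.2 178.2
top bottle 0.76 [137.9, 204.9, 183.6, 240.1] 1149 161.6 222.2
top ref_slide 0.8 [474.0, 191.5, 504.6, 203.0] 179 491.1 195.9
scene tube 0.93 [219.2, 269.4, 235.0, 316.5] 594 226.5 290.7
scene tube 0.74 [273.9, 288.4, 290.5, 336.2] 431 281.5 304.1
scene tube 0.69 [255.9, 255.2, 272.2, 298.0] 565 262.7 275.2
scene rack 0.72 [229.6, 282.5, 333.9, 371.3] 4520 283.2 331.0
scene stand 0.64 [334.5, 130.2, 415.1, 252.2] 3550 366.8 192.7
scene camera_head 0.95 [348.5, 131.5, 412.6, 183.2] 1549 372.3 157.0
scene knob_grip 0.63 [397.1, 154.0, 415.0, 166.2] 127 404.3 157.8
scene cup 0.45 [301.8, 253.8, 314.0, 267.6] 172 307.0 258.5
scene bottle 0.97 [135.2, 292.5, 181.2, 361.9] 2351 155.7 327.3
```

View pics/rack_t.png

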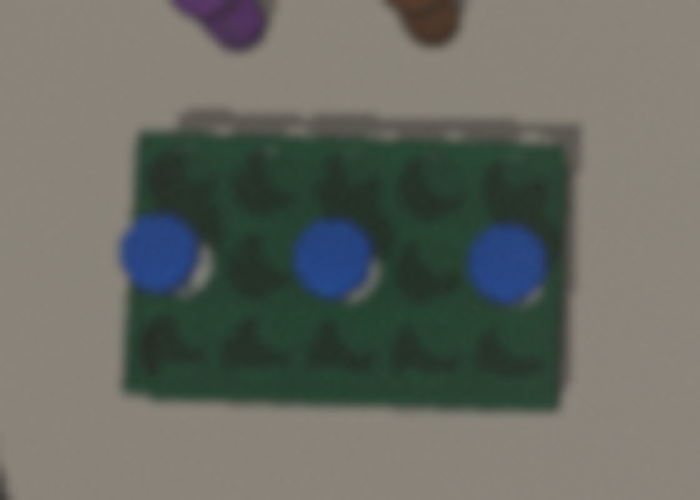

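View pics/stand_t.png

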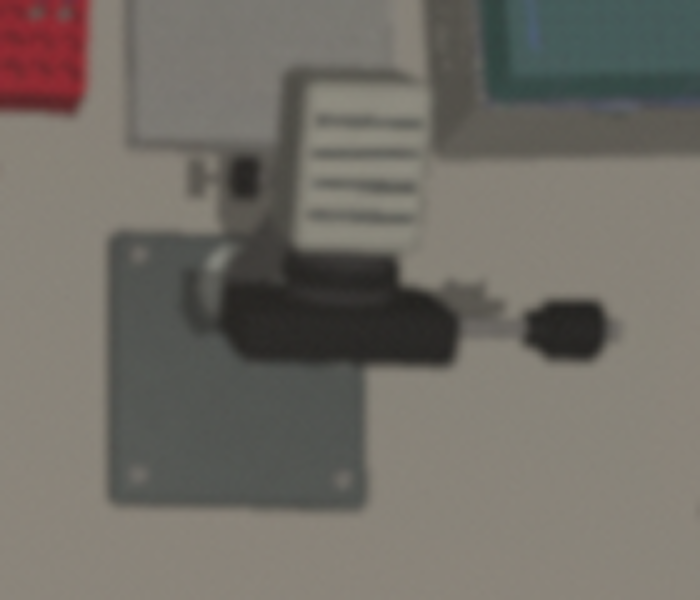

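View pics/stand_s.png

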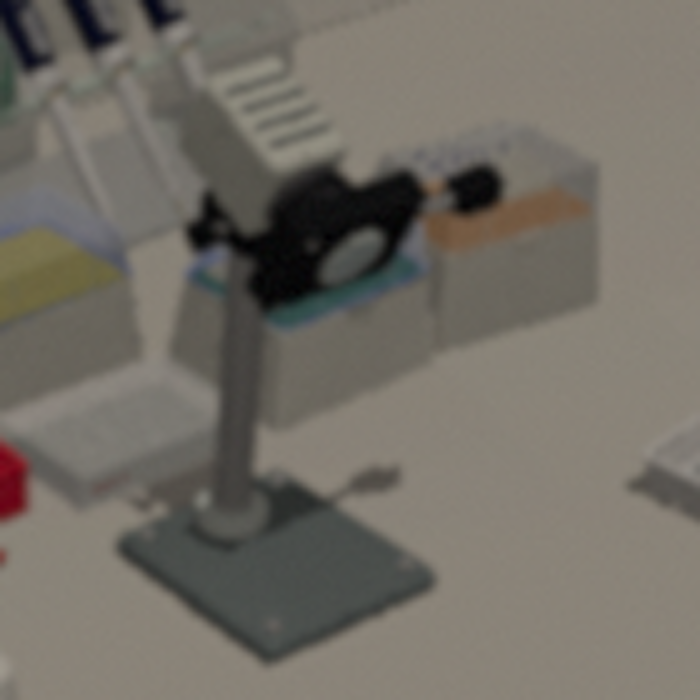

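```bash
python3 - <<'E'
from h import *
np.set_printoptions(precision=4,suppress=True)
s=snap("top"); s2=snap("scene")
im=cv2.cvtColor(s["image"],cv2.COLOR_RGB2HSV)
# cap blobs
m=cv2.inRange(im,(100,120,60),(125,255,255)); m[:225]=0;m[320:]=0;m[:,:195]=0;m[:,330:]=0
n,_,st,c=cv2.connectedComponentsWithStats(m)
C=[]
for i in range(1,n):
    if st[i][4]>40: print(c[i],st[i]); C.append(c[i])
C=np.array(C)[np.argsort([a[0] for a in C])]
P=toz(s,C,0.114); print("caps top",P, np.linalg.norm(np.diff(P,axis=0),axis=1))
# scene caps
im2=cv2.cvtColor(s2["image"],cv2.COLOR_RGB2HSV)
m=cv2.inRange(im2,(100,120,60),(125,255,255)); m[:270]=0;m[340:]=0;m[:,:235]=0;m[:,335:]=0
n,_,st,c=cv2.connectedComponentsWithStats(m)
for i in range(1,n):
    if st[i][4]>40: print("scene",c[i],st[i], toz(s2,[c[i]],0.111))
# rack
mk=np.load("rack_top.npy")
# plate corners
pc=np.array([[108,233],[110,503],[366,508]])/5+[380,130]
Q=toz(s,pc,.014); print("plate",Q,np.linalg.norm(np.diff(Q,axis=0),axis=1), [np.degrees(np.arctan2(*(d[1::-1]))) for d in np.diff(Q,axis=0)])
k=np.array([[567,330]])/5+[380,130]; print("knob top",toz(s,k,.211))
k2=np.array([[475,187]])/5+[310,120]; print("knob scene",toz(s2,k2,.211))
hc=np.array([[225,325],[458,325]])/5+[380,130]; print("housing", toz(s,hc,.215))
E
```

```text
[221.489  270.1484] [215 263  14  16 182]
[255.761  271.0683] [248 264  17  16 205]
[290.6535 272.0792] [283 265  16  16 202]
caps top [[0.4998 0.2491 0.114 ]
 [0.4976 0.1776 0.114 ]
 [0.4953 0.1047 0.114 ]] [0.0716 0.0729]
scene [311.1413 281.7391] [303 275  17  14 184] [[0.4971 0.1035 0.111 ]]
scene [281.1394 296.0481] [272 289  18  15 208] [[0.4993 0.176  0.111 ]]
scene [248.4978 311.4459] [239 304  19  16 231] [[0.5018 0.2488 0.111 ]]
plate [[ 0.7269 -0.1484  0.014 ]
 [ 0.5991 -0.1458  0.014 ]
 [ 0.5965 -0.2638  0.014 ]] [0.1278 0.1179] [np.float64(178.87323380389358), np.float64(-91.2717277332053)]
knob top [[ 0.635  -0.2975  0.211 ]]
knob scene [[ 0.639  -0.3048  0.211 ]]
housing [[ 0.6363 -0.1619  0.215 ]
 [ 0.6362 -0.2535  0.215 ]]
```

```bash
cat > fit.py <<'E'
from h import *
from scipy.optimize import least_squares
np.set_printoptions(precision=4,suppress=True)
a=np.radians(25)
Rh=np.array([[np.cos(a),0,-np.sin(a)],[0,1,0],[np.sin(a),0,np.cos(a)]])
def head(p): return Rh@np.array(p)+[.11*np.cos(a),0,.206]
def world(pose,P):
    x,y,t=pose; c,s_=np.cos(t),np.sin(t)
    P=np.atleast_2d(P); return np.c_[x+c*P[:,0]-s_*P[:,1],y+s_*P[:,0]+c*P[:,1],P[:,2]]
KN=head([.011,-.092,0])
E
cat > run.py <<'E'
from fit import *
s=snap("top"); s2=snap("scene")
T=np.array([[108,233],[110,503],[366,508],[567,330]])/5+[380,130]
S=np.array([[120,545],[268,655],[433,578],[475,187],[353,255]])/5+[310,120]
def res(v):
    pose=v[:3]; w=v[3]
    pl=[[.2,w+.06,.014],[.07,w+.06,.014],[.07,w-.06,.014]]
    t=proj(s,world(pose,pl+[KN])); u=proj(s2,world(pose,pl+[KN,head([0,0,0])]))
    return np.r_[(t-T).ravel(),(u-S).ravel()]
r=least_squares(res,[.53,-.2,0,0],x_scale=[.1,.1,.1,.1],loss='soft_l1')
print(r.x,np.degrees(r.x[2])); print(res(r.x).reshape(-1,2))
print("knob",world(r.x[:3],KN),"vp",world(r.x[:3],[0,0,.16]))
v=r.x
for sx,nm in((s,"top"),(s2,"scene")):
    im=s2["image"].copy() if nm=="scene" else s["image"].copy()
    im=cv2.resize(im,None,fx=4,fy=4)[:,:,::-1].copy()
    pts=[[.2,v[3]+.06,.014],[.07,v[3]+.06,.014],[.07,v[3]-.06,.014],KN,head([0,0,0])]
    hs=[head([x,y,z]) for x in(0,.022) for y in(-.042,.042) for z in(-.029,.029)]
    kn=[head([.011,-.092+dy,dz]) for dy in(-.009,.009) for dz in (-.0125,.0125)]
    for p,c in((pts,(0,0,255)),(hs,(0,255,0)),(kn,(255,0,255))):
        for q in proj(sx,world(v[:3],p)): cv2.circle(im,tuple(int(k) for k in (q*4+2)),3,c,-1)
    l,t=(395,130) if nm=="top" else (325,115)
    cv2.imwrite(f"pics/fit_{nm}.png",im[t*4:t*4+560,l*4:l*4+560])
E
python3 run.py
```

```text
[ 0.5271 -0.2051 -0.0204  0.002 ] -1.1712971824404717
[[-0.4999 -0.5668]
 [-0.5451  0.3495]
 [ 0.3542  0.2765]
 [ 0.8382  0.1332]
 [-1.9686 -1.4763]
 [ 0.333  -0.1748]
 [ 1.1534 -0.9275]
 [-0.3011  1.321 ]
 [-0.2471  1.137 ]]
knob [[ 0.6348 -0.2993  0.2106]] vp [[ 0.5271 -0.2051  0.16  ]]
```

```bash
python3 -c "
import cv2,numpy as np
a=cv2.imread('pics/fit_top.png');b=cv2.imread('pics/fit_scene.png')
cv2.imwrite('pics/fit2.png',cv2.resize(np.hstack([a[:500,:500],b[:500,:500]]),(800,400)))"
```

```text
(no output)
```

View pics/fit2.png

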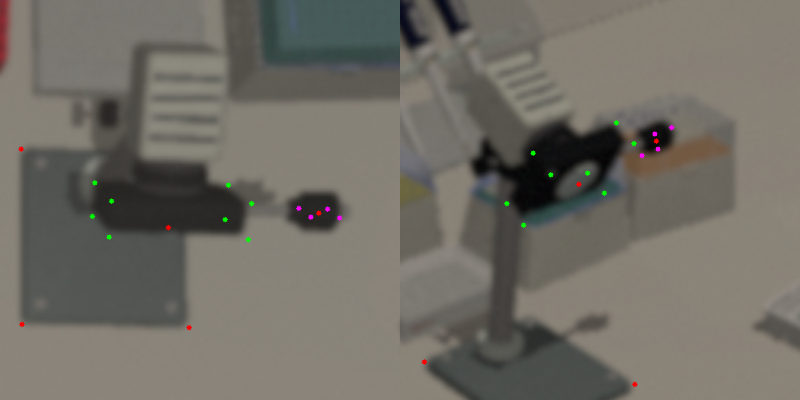

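Emit:
arm_command(plan=[[1,0,0,0.06,0],[1,0.0,0,0.12,10],[1,0.416,0.205,0.12,65.4],[1,0.416,0.205,0.12,65.4],[1,0.416,0.205,0.12,65.4],[1,0.416,0.205,0.12,65.4],[1,0.416,0.205,0.12,65.4],[1,0.416,0.205,0.12,65.4],[1,0.416,0.205,0.12,65.4],[1,0.416,0.205,0.12,65.4]])

```text
time: 2.45
tool_pos: [0.6374, -0.2972, 0.3238]
ee_rot: [-3.14, 0.001, -0.017]
wrist_force: [-0.7, -0.5, -0.4]
width: 0.0939
```

```bash
python3 - <<'E'
from h import *
o=robot.get_obs(); print(o["tool_pos"],o["ee_rot"])
s=snap("scene"); up(s,(310,60,470,180),5,"k1")
s=snap("top"); up(s,(380,110,540,230),5,"k1t")
E
```

```text
[ 0.63738549 -0.29718605  0.32383856] [-3.14024312e+00  1.15287700e-03 -1.68268831e-02]
```

View pics/k1.png

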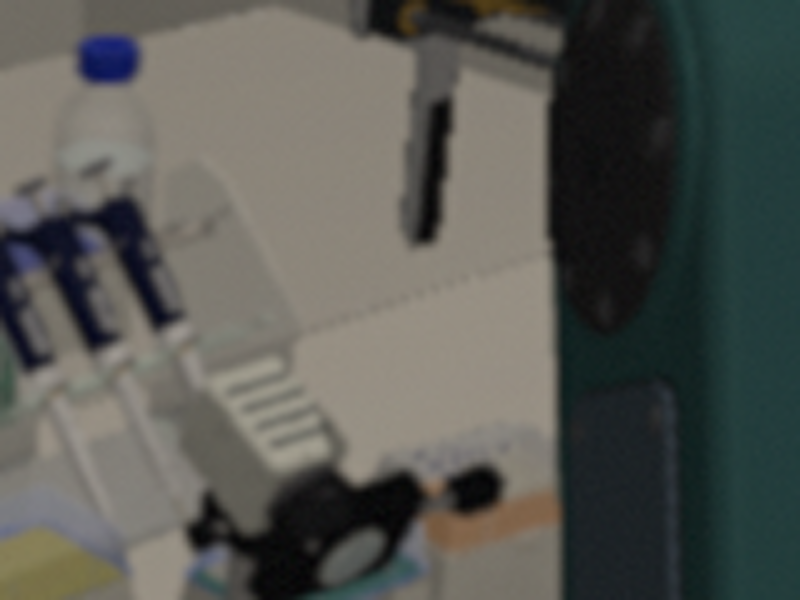

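View pics/k1t.png

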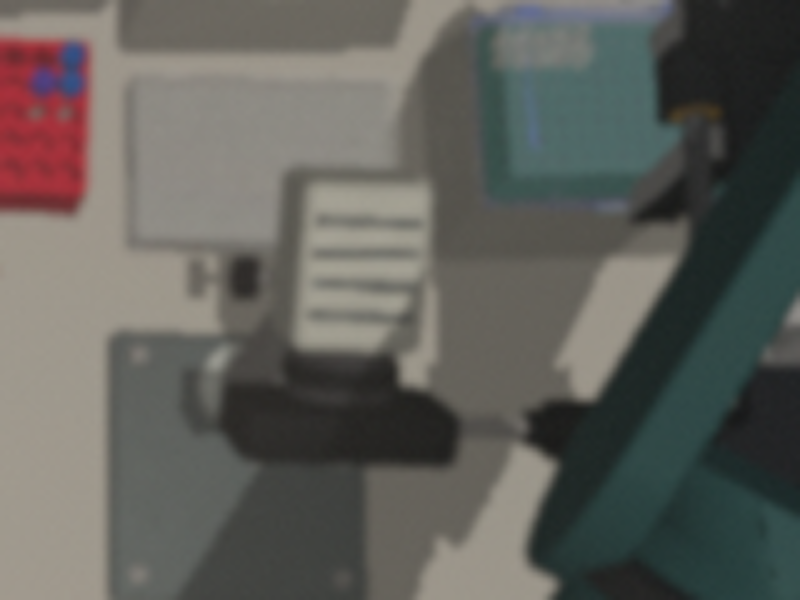

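Emit:
arm_command(plan=[[1,-0.002,-0.002,-0.05,0],[1,-0.002,-0.002,-0.09,0],[1,-0.002,-0.002,-0.12,0],[1,-0.002,-0.002,-0.132,0],[1,-0.002,-0.002,-0.132,0]])

```text
time: 3.18
tool_pos: [0.6318, -0.3023, 0.1934]
ee_rot: [-3.141, 0.001, -0.022]
wrist_force: [1.0, 0.3, 1.3]
width: 0.094
```

```bash
python3 - <<'E'
from h import *
s=snap("scene"); up(s,(330,90,450,180),6,"k2")
E
```

```text
(no output)
```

View pics/k2.png

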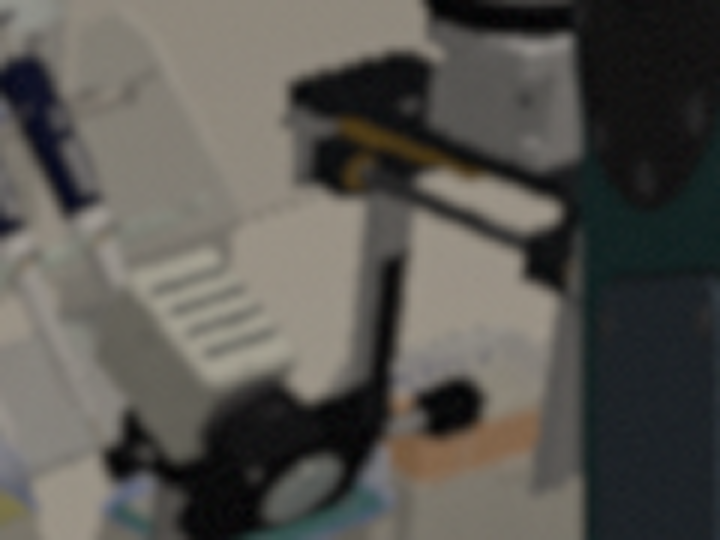

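Emit:
arm_command(plan=[[0,0,0,0,0],[0,0,0,0,0],[0,0,0,0,0],[0,0,0,0,0],[0,0,0,0,0],[0,0,0,0,0]])

```text
time: 3.98
tool_pos: [0.6326, -0.3017, 0.1934]
ee_rot: [-3.141, 0.0, -0.021]
wrist_force: [0.5, -0.1, 1.1]
width: 0.0378
```

Emit:
arm_command(plan=[[0,0,0,0,0],[0,0,0,0,0],[0,0,0,0,0],[0,0,0,0,0]])

```text
time: 4.47
tool_pos: [0.6366, -0.3017, 0.1934]
ee_rot: [3.14, -0.009, -0.019]
wrist_force: [9.2, -1.0, -4.2]
width: 0.0244
```

Emit:
arm_command(plan=[[0,0.004,0,0,0],[0,0.004,-0.007,0,0],[0,0.004,-0.014,0,0],[0,0.004,-0.021,0,0],[0,0.003,-0.028,0,0],[0,0.003,-0.03,0,0],[0,0.003,-0.03,0,0],[0,0.003,-0.03,0,0]])

```text
time: 5.48
tool_pos: [0.6357, -0.3278, 0.1933]
ee_rot: [-3.134, 0.001, -0.017]
wrist_force: [-2.1, 8.8, 0.9]
width: 0.024
```

```bash
python3 - <<'E'
from h import *
s=snap("scene"); up(s,(330,90,450,180),6,"k3")
E
```

```text
(no output)
```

View pics/k3.png

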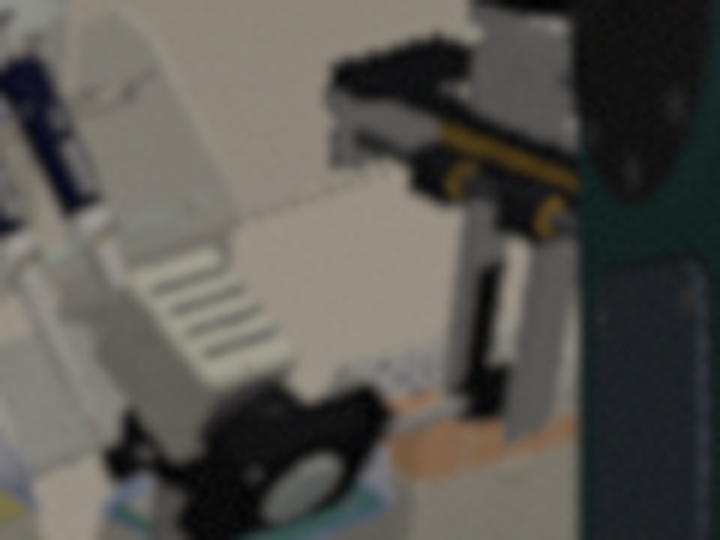

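Emit:
arm_command(plan=[[0,0,0.008,0,0],[0,0,0.016,0,0],[0,0,0.024,0,0],[0,0.001,0.031,0,0],[0,0.001,0.034,0,0],[0,0.001,0.034,0,0],[0,0.001,0.034,0,0]])

```text
time: 6.4
tool_pos: [0.6365, -0.3017, 0.1934]
ee_rot: [3.134, -0.001, -0.024]
wrist_force: [1.5, -9.8, -4.2]
width: 0.024
```

Emit:
arm_command(plan=[[0,0,-0.003,0,0],[0.7,0,-0.004,0,0],[0.7,0,-0.004,0,0],[0.7,0,-0.004,0,0],[0.7,0,-0.004,0,0],[0.7,0,-0.004,0.06,0],[0.7,0,-0.004,0.12,0],[0.7,0,-0.004,0.13,0]])

```text
time: 7.4
tool_pos: [0.6375, -0.302, 0.3309]
ee_rot: [3.136, -0.01, -0.02]
wrist_force: [0.6, 1.2, 0.6]
width: 0.0657
```

```bash
python3 - <<'E'
from h import *
s=snap("scene"); up(s,(330,90,450,180),6,"k4")
E
```

```text
(no output)
```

View pics/k4.png

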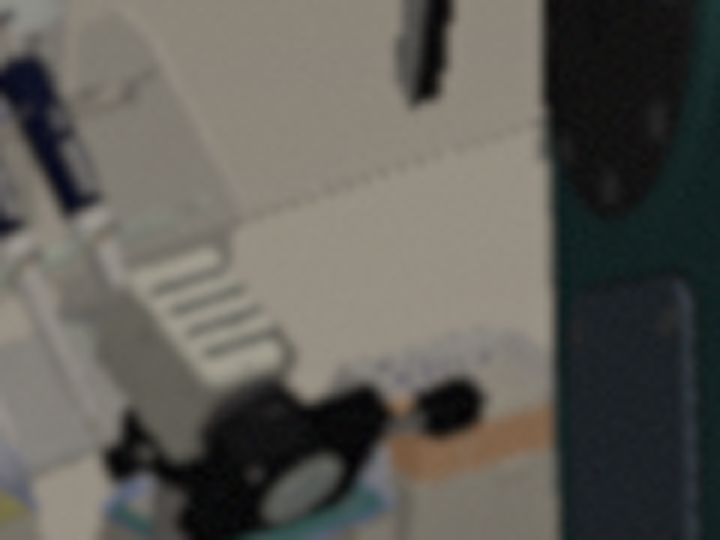

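Emit:
arm_command(plan=[[0.65,-0.06,0.0,0.01,0],[0.65,-0.1,0.03,0.01,0],[0.65,-0.1375,0.479,0.0,0],[0.65,-0.1375,0.479,0.0,0],[0.65,-0.1375,0.479,0.0,0],[0.65,-0.1375,0.479,0.0,0],[0.65,-0.1375,0.479,0.0,0],[0.65,-0.1375,0.479,0.0,0],[0.65,-0.1375,0.479,0.0,0],[0.65,-0.1375,0.479,0.0,0]])

```text
time: 8.7
tool_pos: [0.4975, 0.1805, 0.3208]
ee_rot: [3.141, 0.005, -0.015]
wrist_force: [1.0, -0.1, 0.0]
width: 0.0614
```

Emit:
arm_command(plan=[[0.65,0,0,0,0],[0.65,0,0,-0.06,0],[0.65,0,0,-0.12,0],[0.65,0,0,-0.16,0],[0.65,0,0,-0.16,0],[0.65,0,0,-0.16,0]])

```text
time: 9.45
tool_pos: [0.5004, 0.1763, 0.1654]
ee_rot: [-3.141, -0.003, -0.023]
wrist_force: [0.2, -0.9, 0.3]
width: 0.0608
```

```bash
python3 - <<'E'
from h import *
o=robot.get_obs(); print(o["tool_pos"],o["ee_rot"])
s=snap("scene"); up(s,(200,200,360,340),5,"t1")
E
```

```text
[0.50040859 0.17630589 0.16541916] [-3.14115891e+00 -2.85877419e-03 -2.25164394e-02]
```

View pics/t1.png

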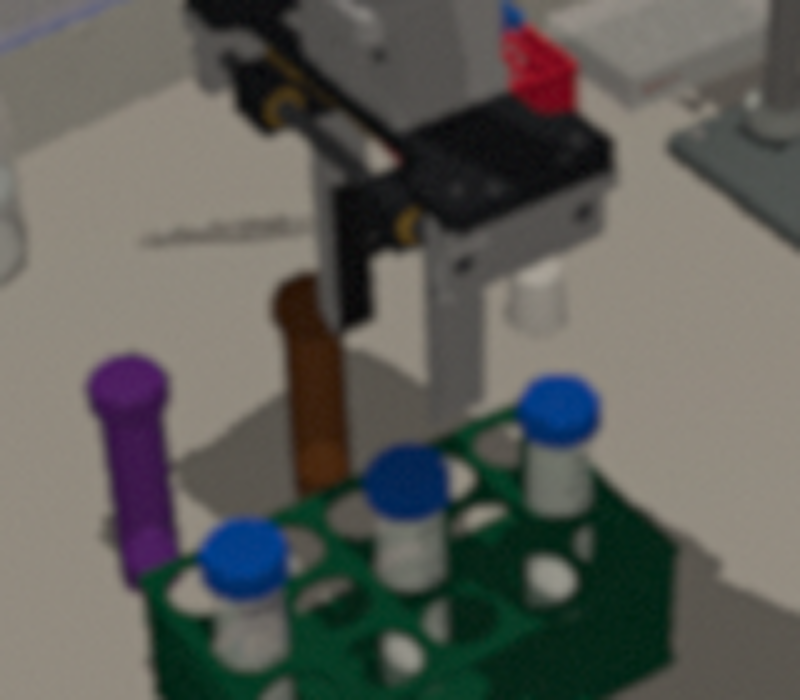

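Emit:
arm_command(plan=[[0.65,0,0,-0.04,0],[0.65,0,0,-0.065,0],[0.65,0,0,-0.074,0],[0.65,0,0,-0.074,0],[0,0,0,-0.074,0],[0,0,0,-0.074,0],[0,0,0,-0.074,0],[0,0,0,-0.074,0],[0,0,0,-0.074,0],[0,0,0,-0.074,0]])

```text
time: 10.75
tool_pos: [0.4996, 0.1774, 0.0902]
ee_rot: [-3.141, -0.001, -0.021]
wrist_force: [-0.5, 1.5, 3.1]
width: 0.0334
```

```bash
python3 - <<'E'
from h import *
o=robot.get_obs(); print(o["tool_pos"],o["ee_rot"],o["width"],o["wrist_force"])
s=snap("scene"); up(s,(200,200,360,340),5,"t2")
E
```

```text
[0.49957482 0.1774288  0.09021822] [-3.14123471e+00 -1.37033156e-03 -2.05204425e-02] 0.033446652332712185 [-0.45192049  1.49040196  3.10221799]
```

View pics/t2.png

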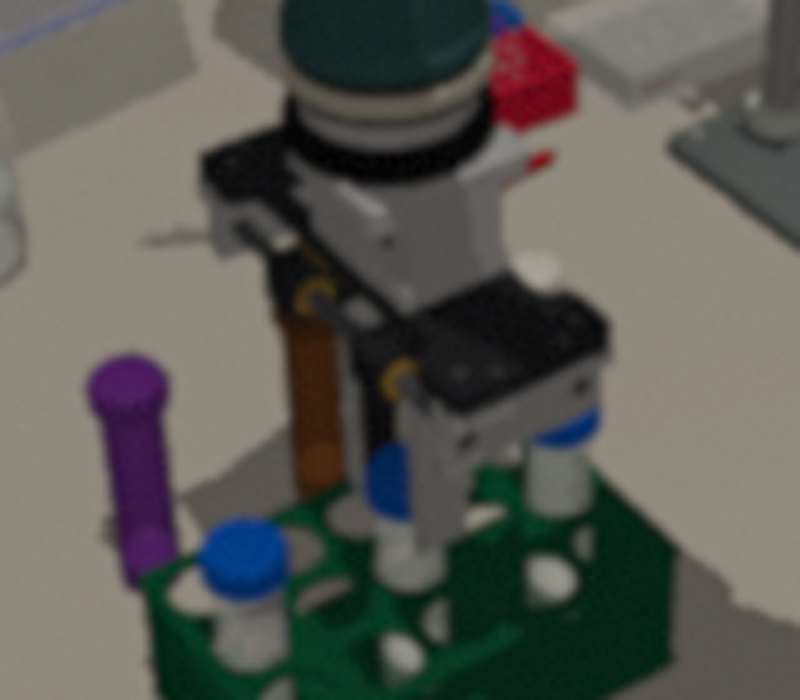

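Emit:
arm_command(plan=[[0,0,0,0.015,0],[0,0,0,0.03,0],[0,0,0,0.06,0],[0,0,0,0.1,0],[0,0,0,0.14,0],[0,0,0,0.14,0],[0,0,0,0.14,0]])

```text
time: 11.68
tool_pos: [0.4987, 0.1772, 0.229]
ee_rot: [3.141, 0.001, -0.021]
wrist_force: [-0.3, -0.4, -0.7]
width: 0.0335
```

```bash
python3 - <<'E'
from h import *
o=robot.get_obs(); print(o["tool_pos"],o["ee_rot"],o["width"],o["wrist_force"])
s=snap("scene"); up(s,(200,140,360,340),4,"t3")
E
```

```text
[0.49874334 0.17721335 0.22897238] [ 3.14132211e+00  8.83556267e-04 -2.05586596e-02] 0.03351590287043276 [-0.30807213 -0.35727638 -0.71347985]
```

View pics/t3.png

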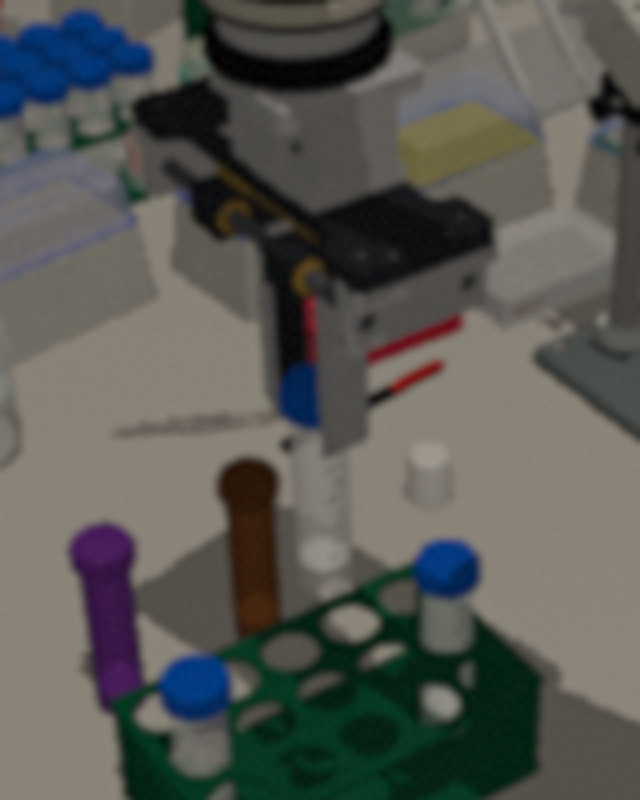

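Emit:
arm_command(plan=[[0,-0.04,-0.197,0,0],[0,-0.04,-0.197,0,0],[0,-0.04,-0.197,0,0],[0,-0.04,-0.197,0,0],[0,-0.04,-0.197,-0.05,0],[0,-0.04,-0.197,-0.1,0],[0,-0.04,-0.197,-0.13,0],[0,-0.04,-0.197,-0.14,0],[0,-0.04,-0.197,-0.14,0]])

```text
time: 12.85
tool_pos: [0.4591, -0.019, 0.0892]
ee_rot: [-3.141, 0.001, -0.02]
wrist_force: [-0.1, -0.1, -1.1]
width: 0.0339
```

Emit:
arm_command(plan=[[0,0,0,-0.002,0],[0,0,0,-0.004,0],[0,0,0,-0.006,0],[0,0,0,-0.007,0],[0,0,0,-0.007,0]])

```text
time: 13.48
tool_pos: [0.4603, -0.0199, 0.0861]
ee_rot: [3.141, -0.004, -0.021]
wrist_force: [-4.7, 0.1, 12.0]
width: 0.0335
```

Emit:
arm_command(plan=[[0,0,-0.005,0,0],[0,0,-0.009,0,0],[0,0,-0.014,0,0],[0,0,-0.018,0,0],[0,0,-0.018,0,0]])

```text
time: 14.1
tool_pos: [0.4611, -0.0377, 0.0855]
ee_rot: [-3.141, -0.006, -0.021]
wrist_force: [-1.6, 0.5, 7.8]
width: 0.0337
```

```bash
python3 - <<'E'
from h import *
s=snap("scene"); up(s,(240,130,400,330),4,"p1")
E
```

```text
(no output)
```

View pics/p1.png

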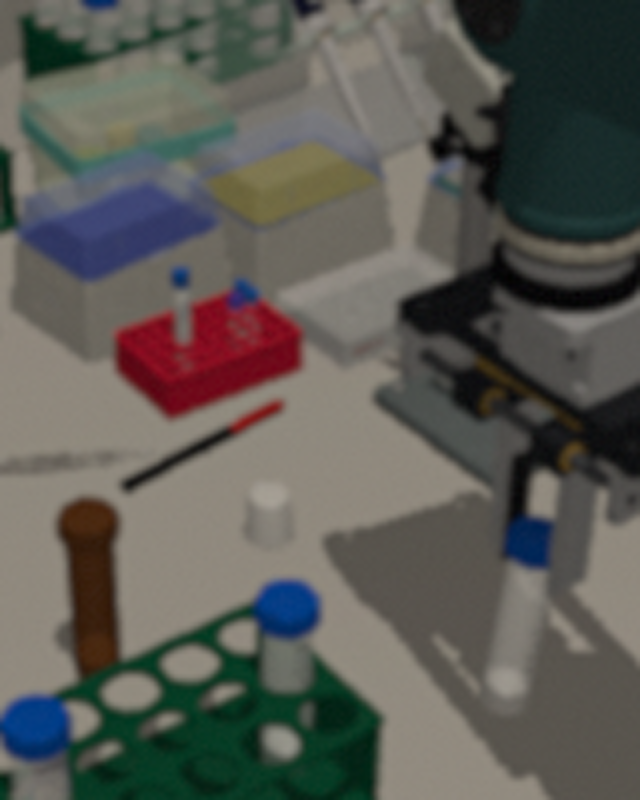

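Emit:
arm_command(plan=[[0,0,-0.005,0,0],[0,0,-0.01,-0.0005,0],[0,0,-0.014,-0.001,0],[0,0,-0.019,-0.002,0],[0,0,-0.023,-0.003,0],[0,0,-0.027,-0.004,0],[0,0,-0.027,-0.004,0]])

```text
time: 15.02
tool_pos: [0.4602, -0.0652, 0.0799]
ee_rot: [3.141, -0.003, -0.021]
wrist_force: [-0.1, 0.2, 6.0]
width: 0.0339
```

```bash
python3 - <<'E'
from h import *
s=snap("scene"); up(s,(290,190,410,330),6,"p2")
E
```

```text
(no output)
```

View pics/p2.png

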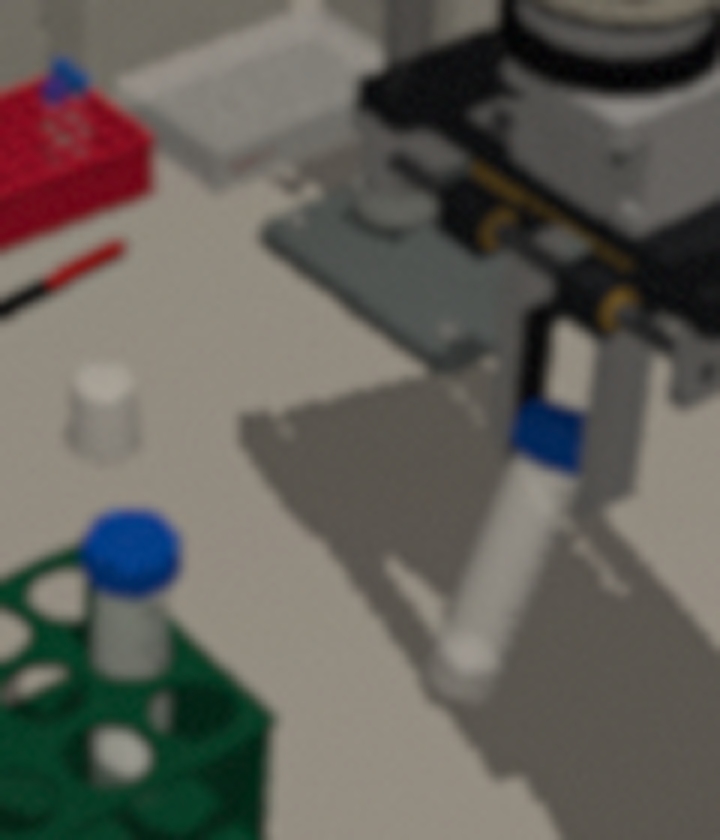

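```bash
cat > tilt.py <<'E'
from h import *
from scipy.optimize import least_squares
np.set_printoptions(precision=3,suppress=True)
def seg(s,tcp,tilt,head_dir,L0=-.105,L1=.0):
    g=np.array(tcp)+[0,0,.0188]
    d=np.array([np.cos(head_dir)*np.sin(tilt),np.sin(head_dir)*np.sin(tilt),np.cos(tilt)]) # towards cap
    return np.array([g+d*L0,g+d*L1]),d
E
python3 - <<'E'
from tilt import *
s=snap("scene"); o=robot.get_obs(); tcp=o["tool_pos"]; print(tcp)
for m in finder.masks_of("tube","scene"):
    print(m["p"],m["extent"])
    l,t,r,b=m["extent"]
    if l>350 and t>240:
        ys,xs=np.nonzero(m["pixels"]); np.save("tm.npy",m["pixels"])
        v=cv2.fitLine(np.c_[xs,ys].astype(np.float32),cv2.DIST_L2,0,.01,.01).ravel(); print("line",v,np.degrees(np.arctan2(v[1],v[0])))
im=cv2.resize(s["image"],None,fx=6,fy=6,interpolation=cv2.INTER_CUBIC)[:,:,::-1].copy()
for th,c in((20,(0,255,255)),(25,(0,0,255)),(28,(255,0,0))):
    P,_=seg(s,tcp,np.radians(th),np.radians(-91.2))
    q=proj(s,P); print(th,q.ravel(),np.degrees(np.arctan2(*(q[0]-q[1])[::-1])))
    q=(q*6+2.5).astype(int); cv2.line(im,tuple(q[0].tolist()),tuple(q[1].tolist()),c,1)
cv2.imwrite("pics/p3.png",im[230*6:330*6,340*6:420*6])
E
```

```text
[ 0.46  -0.065  0.08 ]
0.94 [360.4, 257.1, 387.8, 307.0]
line [  0.343  -0.939 375.037 281.734] -69.96538
0.82 [257.1, 253.2, 274.2, 299.8]
20 [367.472 303.894 383.055 263.754] 111.21726698405627
25 [364.76  304.305 383.055 263.754] 114.28311805955799
28 [363.182 304.41  383.055 263.754] 116.0506157097478
```

View pics/p3.png

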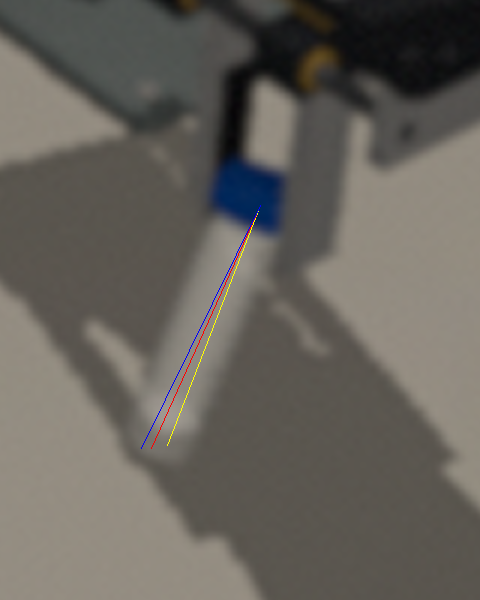

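```bash
python3 - <<'E'
from tilt import *
s=snap("scene")
def enh(a):
    a=a.astype(float); lo,hi=np.percentile(a,2),np.percentile(a,98); return np.clip((a-lo)/(hi-lo)*255,0,255).astype(np.uint8)
a=s["image"][245:315,345:405]; cv2.imwrite("pics/p4.png",cv2.resize(enh(a)[:,:,::-1],None,fx=8,fy=8,interpolation=cv2.INTER_CUBIC))
t=snap("top"); q=proj(t,[[.46,-.065,.1]])[0]; print(q)
x,y=int(q[0]),int(q[1]); cv2.imwrite("pics/p4t.png",cv2.resize(enh(t["image"][y-45:y+45,x-60:x+60])[:,:,::-1],None,fx=6,fy=6,interpolation=cv2.INTER_CUBIC))
g=cv2.cvtColor(s["image"],cv2.COLOR_RGB2GRAY)
for v in range(268,306,4): print(v,g[v,352:396])
E
```

```text
[371.52  289.171]
268 [ 85  85  85  86  85  85  84  85  84  85  87  85  86  86  84  85  86  86
  85  85  86  92 105 121 131 138 135 128 117 104  94  79  66  63  70  77
  78  80  81  83  81  82  84  96]
272 [ 85  85  86  87  87  86  86  86  85  85  85  85  87  86  86  85  85  85
  85  90 100 114 126 133 137 141 147 149 146 139 131 122 112  98  83  78
  79  80  83  84  88  95 110 125]
276 [ 86  85  87  85  86  86  86  85  87  86  86  86  86  86  85  86  85  87
  94 108 120 130 134 139 140 141 141 139 136 132 126 118 108  94  84  84
  85  87  97 116 135 142 141 141]
280 [ 85  86  86  86  87  86  86  86  86  86  86  86  87  85  86  85  90 102
 116 127 133 137 139 139 140 138 136 130 120 109  94  86  87  97 104 101
  93  87  85  85  86  95 110 128]
284 [ 86  94 113 127 125 109  96  90  86  86  85  86  85  85  88  98 111 123
 131 134 138 139 139 137 135 131 125 115 101  91  86  85  86  86  86  86
  94 104 109 102  91  84  85  87]
288 [ 86  85  86  91 106 126 139 142 137 126 108  94  90  93 104 118 126 133
 136 139 139 139 136 132 127 115 104  92  87  85  87  86  86  85  87  86
  85  87  92  99 106 111 104  91]
292 [117 102  91  85  86  85  91 107 128 139 139 128 112 115 124 131 135 136
 137 137 137 132 125 114 104  95  89  86  87  86  85  86  87  87  87  86
  86  87  85  87  86  86  87  87]
296 [142 140 128 109  93  86  86  85  86  94 107 122 135 141 144 146 148 145
 141 137 130 123 111 100  89  85  86  86  87  86  87  86  87  87  86  87
  87  86  87  86  86  88  86  86]
300 [143 142 143 142 140 129 107  91  88  94 103 110 121 134 147 151 152 149
 145 139 128 108  93  85  87  86  85  86  86  87  86  86  86  85  87  86
  87  85  85  87  87  87  86  87]
304 [142 143 142 142 142 142 140 129 108  96  99 108 112 113 111 114 111 111
 106 100  93  87  86  87  85  87  87  86  86  86  86  87  87  87  86  86
  87  86  87  87  86  87  86  86]
```

View pics/p4.png

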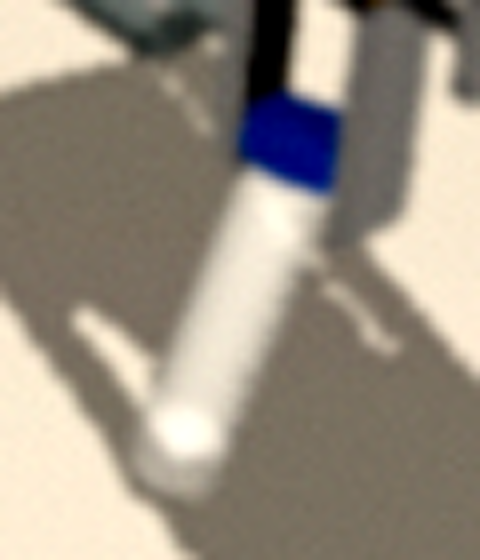

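View pics/p4t.png

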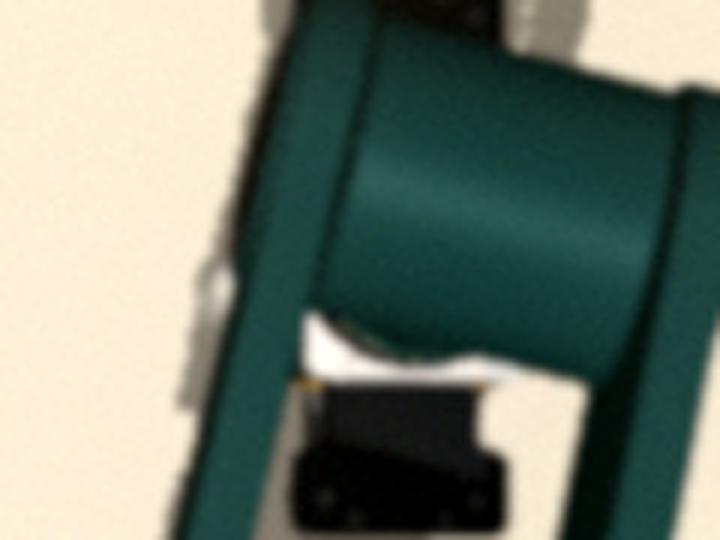

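Emit:
arm_command(plan=[[0,0,0,0.01,0],[0,0,0,0.06,0],[0,0,0,0.106,0],[0,0,0,0.106,-20],[0,0,0,0.106,-40],[0,0,0,0.106,-60],[0,0,0,0.106,-75],[0,0,0,0.106,-90],[0,0,0,0.106,-90],[0,0,0,0.106,-90]])

```text
time: 16.52
tool_pos: [0.4588, -0.0648, 0.1843]
ee_rot: [3.141, -0.0, -1.339]
wrist_force: [-0.7, -0.0, -0.8]
width: 0.0335
```

Emit:
arm_command(plan=[[0,0,0,0,0],[0,0.015,-0.04,0,0],[0,0.03,-0.08,0,0],[0,0.0485,-0.12,0,0],[0,0.0485,-0.139,0,0],[0,0.0485,-0.139,0,0],[0,0.0485,-0.139,0,0]])

```text
time: 17.4
tool_pos: [0.5072, -0.2026, 0.1847]
ee_rot: [-3.142, 0.001, -1.332]
wrist_force: [0.5, -0.2, -1.1]
width: 0.0338
```

```bash
python3 - <<'E'
from tilt import *
s=snap("scene");o=robot.get_obs(); print(o["tool_pos"],o["ee_rot"],o["width"],o["wrist_force"])
up(s,(330,100,450,250),5,"v1")
for m in finder.masks_of("tube","scene"): print(m["p"],m["extent"])
t=snap("top","v1t")
E
```

```text
[ 0.507 -0.202  0.185] [-3.141  0.    -1.331] 0.03367526204437045 [ 0.585  0.231 -0.304]
0.65 [216.9, 269.6, 235.5, 316.8]
0.57 [390.3, 188.8, 421.4, 227.1]
```

View pics/v1.png

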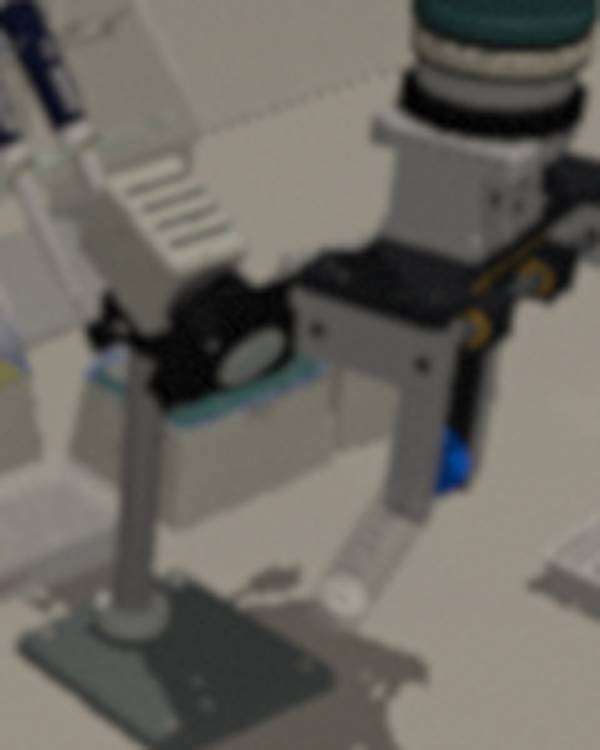

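View pics/v1t.png

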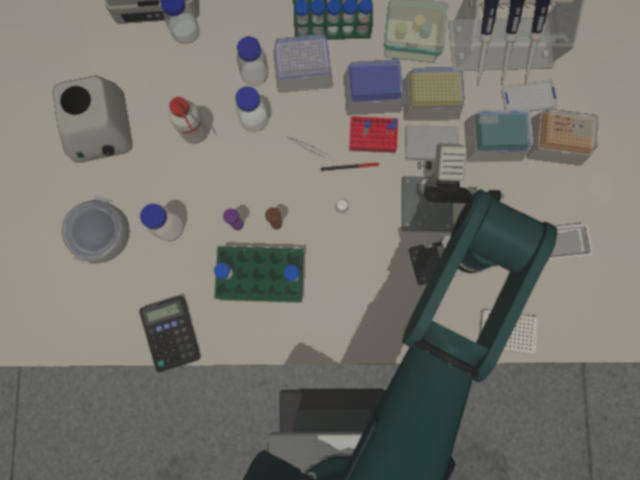

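Emit:
arm_command(plan=[[0,0,0,0,-7],[0,0,0,0,-14.9],[0,0,0,0,-14.9],[0,0,0,0,-14.9],[0,0,0,0,-14.9]])

```text
time: 18.18
tool_pos: [0.5076, -0.2035, 0.1846]
ee_rot: [-3.142, -0.0, -1.592]
wrist_force: [-1.4, 0.1, 0.8]
width: 0.0335
```

```bash
python3 - <<'E'
from tilt import *
s=snap("scene");o=robot.get_obs(); tcp=o["tool_pos"];print(tcp,o["ee_rot"],o["width"],o["wrist_force"])
im=cv2.resize(s["image"],None,fx=8,fy=8,interpolation=cv2.INTER_CUBIC).astype(float)
im=np.clip((im-50)*1.8,0,255).astype(np.uint8)[:,:,::-1].copy()
for th,c in((20,(0,255,255)),(25,(0,0,255)),(30,(255,0,0))):
    P,_=seg(s,tcp,np.radians(th),np.radians(178.8))
    q=proj(s,P); print(th,q.ravel(),np.degrees(np.arctan2(*(q[0]-q[1])[::-1])))
    q=(q*8+3.5).astype(int); cv2.line(im,tuple(q[0].tolist()),tuple(q[1].tolist()),c,1)
cv2.imwrite("pics/v2.png",im[165*8:235*8,370*8:440*8])
np.save("v2.npy",s["image"])
E
```

```text
[ 0.508 -0.204  0.185] [-3.142 -0.    -1.592] 0.03407736217975005 [0.39  0.64  0.156]
20 [400.106 222.745 416.461 193.452] 119.17503773070945
25 [397.765 219.978 416.461 193.452] 125.17652013454693
30 [395.568 217.039 416.461 193.452] 131.5325192029185
```

View pics/v2.png

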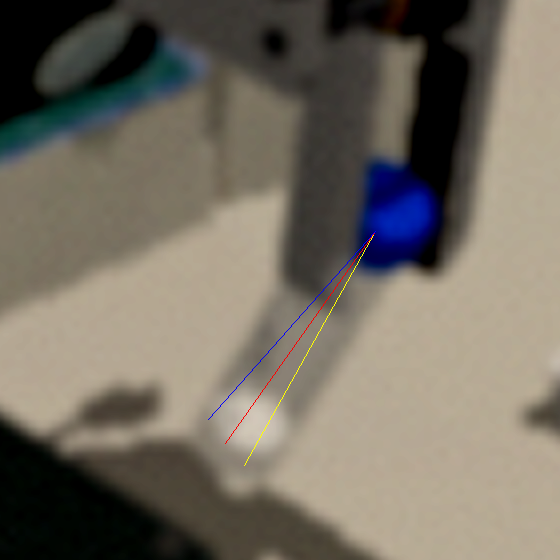

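Emit:
arm_command(plan=[[0,0,0,-0.05,0],[0,0,0,-0.09,0],[0,0,0,-0.104,0],[0,0,0,-0.107,0],[0,0,0,-0.108,0],[0,-0.002,0,-0.109,0],[0,-0.004,0,-0.1095,0],[0,-0.006,0,-0.11,0],[0,-0.006,0,-0.11,0]])

```text
time: 19.35
tool_pos: [0.5039, -0.204, 0.0803]
ee_rot: [-3.135, -0.002, -1.592]
wrist_force: [-2.2, 3.0, 15.2]
width: 0.0337
```

Emit:
arm_command(plan=[[0,0,0,0.02,0],[0,0,0,0.06,0],[0,0.006,0,0.11,0],[0,0.006,0,0.11,0],[0,0.006,0,0.11,0],[0,0.006,0,0.11,0]])

```text
time: 20.1
tool_pos: [0.5067, -0.2033, 0.1827]
ee_rot: [3.138, 0.001, -1.593]
wrist_force: [-0.6, 0.6, -0.3]
width: 0.034
```

```bash
cat > v.py <<'E'
from tilt import *
import sys
s=snap("scene");o=robot.get_obs(); tcp=o["tool_pos"];print(tcp,o["ee_rot"],o["width"],o["wrist_force"])
im=cv2.resize(s["image"],None,fx=8,fy=8,interpolation=cv2.INTER_CUBIC).astype(float)
im=np.clip((im-50)*1.8,0,255).astype(np.uint8)[:,:,::-1].copy()
cv2.imwrite(f"pics/{sys.argv[1]}r.png",im[165*8:235*8,370*8:440*8])
# silhouettes of body for given tilt
for th,c in((float(sys.argv[2]),(0,0,255)),):
    P,d=seg(s,tcp,np.radians(th),np.radians(178.8),-.105,-.015)
    R,p,K,D=cam(s)
    E=[]
    for X in P:
        n=np.cross(d,X-p); n/=np.linalg.norm(n); E+= [X+.0135*n,X-.0135*n]
    q=(proj(s,E)*8+3.5).astype(int)
    for i in(0,1):
        cv2.line(im,tuple(q[i].tolist()),tuple(q[i+2].tolist()),c,1)
        dd=q[i]-q[i+2]; print(th,np.degrees(np.arctan2(dd[1],dd[0])))
    cv2.line(im,tuple(q[0].tolist()),tuple(q[1].tolist()),c,1)
cv2.imwrite(f"pics/{sys.argv[1]}.png",im[165*8:235*8,370*8:440*8])
E
python3 v.py v3 25
```

```text
[ 0.507 -0.203  0.183] [ 3.138  0.002 -1.593] 0.03364660220050293 [-0.435 -0.007 -0.394]
25.0 124.41437507789895
25.0 126.14204123637164
```

View pics/v3.png

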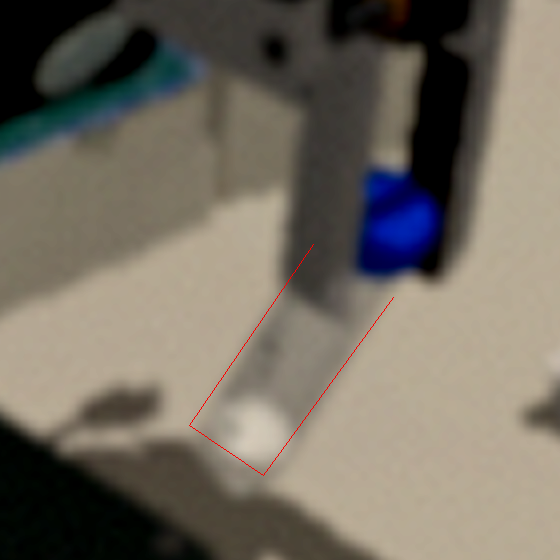

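View pics/v3r.png

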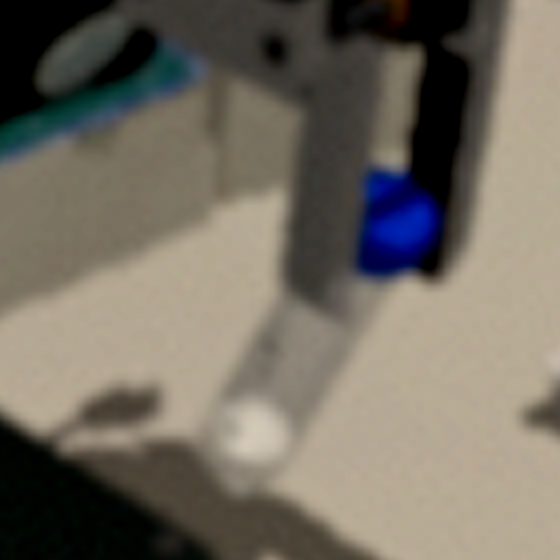

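Emit:
arm_command(plan=[[0,0,0,-0.05,0],[0,0,0,-0.09,0],[0,0,0,-0.105,0],[0,0,0,-0.109,0],[0,-0.004,0,-0.11,0],[0,-0.007,0,-0.11,0],[0,-0.01,0,-0.111,0],[0,-0.012,0,-0.111,0],[0,-0.012,0,-0.111,0]])

```text
time: 21.28
tool_pos: [0.4973, -0.2044, 0.0778]
ee_rot: [-3.136, -0.002, -1.593]
wrist_force: [-2.9, 0.6, 13.2]
width: 0.034
```

Emit:
arm_command(plan=[[0,0,0,0.02,0],[0,0,0,0.06,0],[0,0.012,0,0.111,0],[0,0.012,0,0.111,0],[0,0.012,0,0.111,0],[0,0.012,0,0.111,0]])

```text
time: 22.02
tool_pos: [0.5064, -0.2032, 0.1822]
ee_rot: [3.138, 0.002, -1.593]
wrist_force: [-0.0, -0.7, -1.7]
width: 0.0342
```

```bash
python3 v.py v4 25
```

```text
[ 0.507 -0.203  0.182] [ 3.138  0.002 -1.593] 0.0339863104714402 [0.434 0.485 0.053]
25.0 124.41437507789895
25.0 126.14204123637164
```

View pics/v4.png

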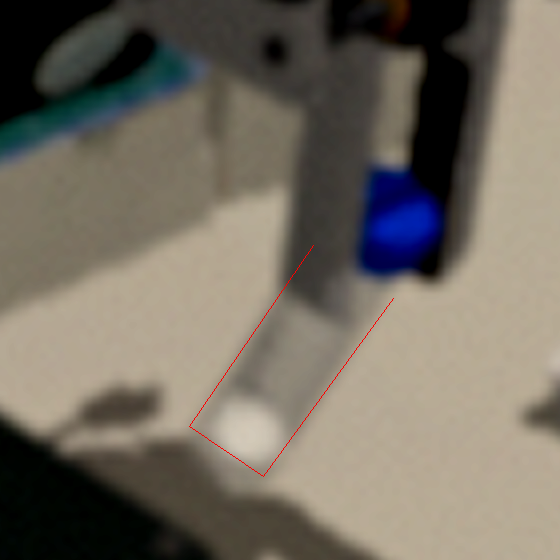

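```bash
cat > edge.py <<'E'
from tilt import *
import sys
s=snap("scene"); np.save("cur.npy",s["image"]); o=robot.get_obs(); tcp=o["tool_pos"]
g=cv2.cvtColor(s["image"],cv2.COLOR_RGB2GRAY).astype(np.float32)
# warp along model axis at 25deg: rows = position along the axis (m from grip), cols = perpendicular px
P,d=seg(s,tcp,np.radians(25),np.radians(178.8),-.115,-.0)
q=proj(s,P); a=(q[0]-q[1])/np.linalg.norm(q[0]-q[1]); n=np.array([-a[1],a[0]])
L=np.linalg.norm(q[0]-q[1]); print("px len of 115mm",L, "axis ang",np.degrees(np.arctan2(a[1],a[0])))
tt=np.arange(0,L+8,.125); uu=np.arange(-14,14,.125)
X=q[1][0]+tt[:,None]*a[0]+uu[None]*n[0]; Y=q[1][1]+tt[:,None]*a[1]+uu[None]*n[1]
W=cv2.remap(s["image"],X.astype(np.float32),Y.astype(np.float32),cv2.INTER_CUBIC)
W=np.clip((W.astype(float)-50)*1.8,0,255).astype(np.uint8)
cv2.imwrite(f"pics/{sys.argv[1]}.png",cv2.resize(W[:,:,::-1],None,fx=2,fy=2))
E
python3 edge.py w1
```

```text
px len of 115mm 35.22569566193721 axis ang 125.26044981626566
```

View pics/w1.png

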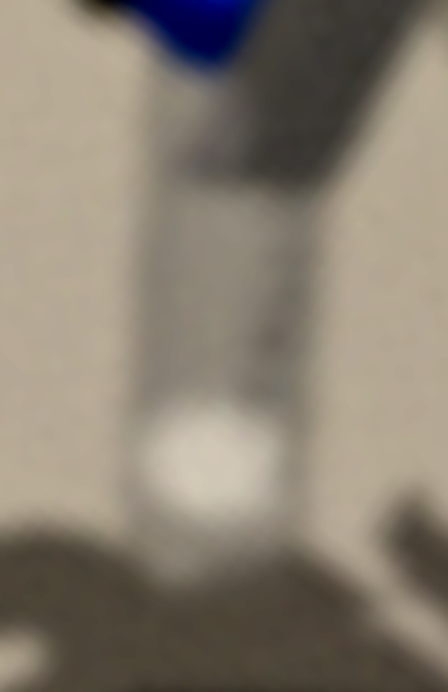

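Emit:
arm_command(plan=[[0,0,0,-0.05,0],[0,0,0,-0.09,0],[0,0,0,-0.105,0],[0,-0.004,0,-0.109,0],[0,-0.008,0,-0.11,0],[0,-0.011,0,-0.111,0],[0,-0.014,0,-0.112,0],[0,-0.017,0,-0.113,0],[0,-0.017,0,-0.113,0]])

```text
time: 23.25
tool_pos: [0.4919, -0.204, 0.075]
ee_rot: [-3.137, -0.001, -1.593]
wrist_force: [-2.6, 2.4, 10.0]
width: 0.0339
```

Emit:
arm_command(plan=[[0,0,0,0.02,0],[0,0,0,0.06,0],[0,0.017,0,0.113,0],[0,0.017,0,0.113,0],[0,0.017,0,0.113,0],[0,0.017,0,0.113,0]])

```text
time: 24.0
tool_pos: [0.5064, -0.2032, 0.1824]
ee_rot: [3.138, 0.002, -1.593]
wrist_force: [0.5, -0.5, -1.3]
width: 0.0336
```

```bash
python3 edge.py w2; python3 v.py v5 25
```

```text
px len of 115mm 35.22212811136477 axis ang 125.2722842313272
[ 0.507 -0.203  0.183] [ 3.138  0.001 -1.593] 0.03369079830939559 [ 0.035 -0.185 -0.081]
25.0 124.41437507789895
25.0 126.14204123637164
```

View pics/w2.png

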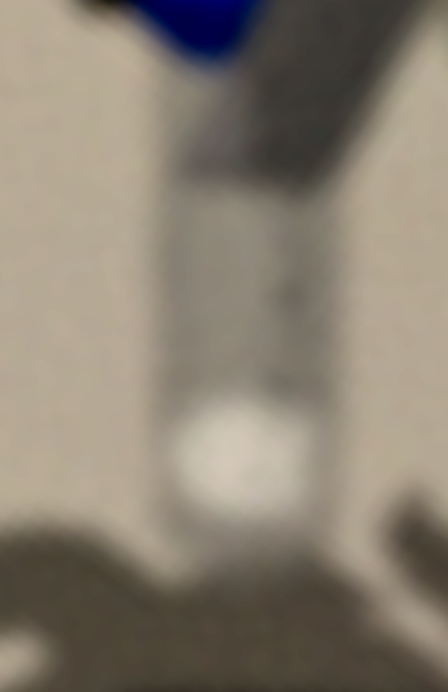

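View pics/v5.png

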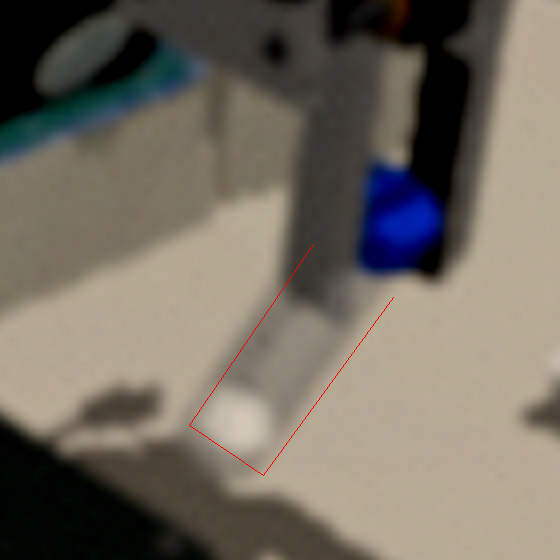

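```bash
python3 - <<'E'
from tilt import *
s=snap("scene"); o=robot.get_obs(); tcp=o["tool_pos"]; print(tcp)
P,d=seg(s,tcp,np.radians(25),np.radians(178.8),-.115,0)
q=proj(s,P); a=(q[0]-q[1])/np.linalg.norm(q[0]-q[1]); n=np.array([-a[1],a[0]])
obs=q[1]+a*14.8+n*(250-224)/16
print("mid obs px",obs,"model mid",proj(s,[P[1]-.0485*d]),P[1]-.0485*d)
for vp in([.5271,-.2051,.16],[.5288,-.205,.16]): 
    v=proj(s,[vp])[0]; print("vp px",v,"along,perp to vp",(v-obs)@a,(v-obs)@n)
m=P[1]-.0485*d; b=proj(s,[m])[0]
for e in([.001,0,0],[0,.001,0],[0,0,.001],[.000906,0,.000423],[-.000423,0,.000906]): print(e,[((proj(s,[m+e])[0]-b)@k).round(3) for k in(a,n)])
w=proj(s,[[.527+.0997,-.2071,.206]])[0]; print("window px",w)
E
```

```text
[ 0.507 -0.203  0.183]
mid obs px [406.727 205.383] model mid [[407.6  206.96]] [ 0.527 -0.204  0.158]
vp px [408.153 206.01 ] along,perp to vp -0.3104842418698771 -1.5259389778172552
vp px [407.581 205.718] along,perp to vp -0.21918479949019268 -0.8908262568755203
[0.001, 0, 0] [np.float64(0.036), np.float64(0.364)]
[0, 0.001, 0] [np.float64(0.285), np.float64(0.163)]
[0, 0, 0.001] [np.float64(-0.328), np.float64(0.168)]
[0.000906, 0, 0.000423] [np.float64(-0.106), np.float64(0.401)]
[-0.000423, 0, 0.000906] [np.float64(-0.313), np.float64(-0.002)]
window px [380.358 172.145]
```

Emit:
arm_command(plan=[[0,-0.0035,-0.001,0.0015,0],[0,-0.0035,-0.001,0.0015,0],[0,-0.0035,-0.001,0.0015,0],[0,-0.0035,-0.001,0.0015,0],[0,-0.0035,-0.001,0.0015,0],[0,-0.0035,-0.001,0.0015,0]])

```text
time: 24.9
tool_pos: [0.5041, -0.2047, 0.186]
ee_rot: [3.142, -0.0, -1.593]
wrist_force: [0.1, -0.9, -0.7]
width: 0.0341
```

```bash
python3 edge.py w3; python3 - <<'E'
from tilt import *
s=snap("scene","end_s"); t=snap("top","end_t"); o=robot.get_obs(); print(o["time"],o["tool_pos"],o["ee_rot"],o["width"],o["wrist_force"],abs(o["qvel"]).max())
E
```

```text
px len of 115mm 35.45440584480612 axis ang 125.33674740699492
25.05 [ 0.504 -0.205  0.186] [ 3.142 -0.    -1.593] 0.03397024683146806 [-0.392  0.223 -1.152] 0.0020680670876016666
```

View pics/w3.png

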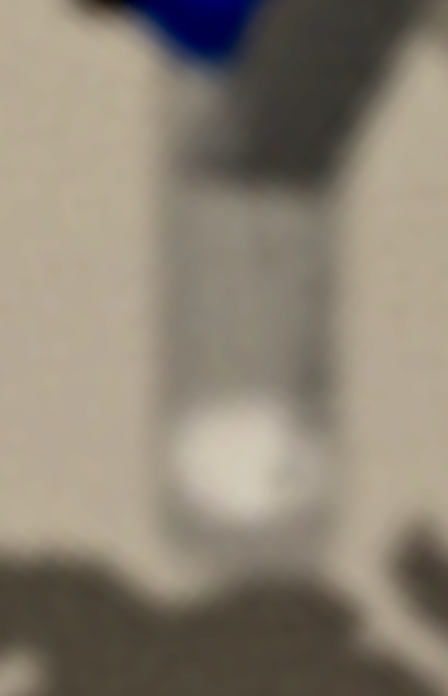

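View pics/end_s.png

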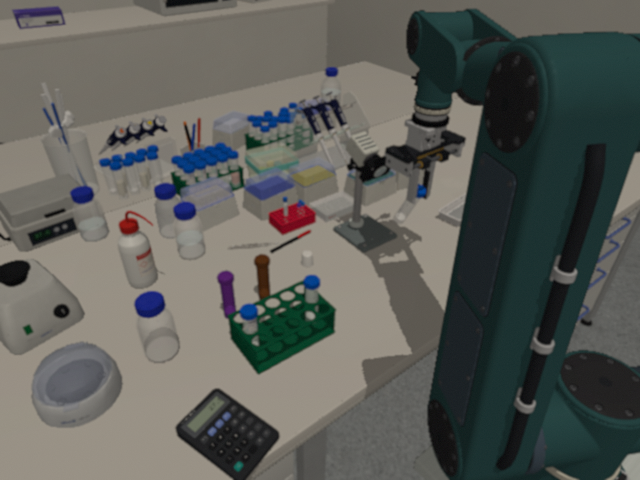

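```bash
python3 - <<'E'
from bench import robot
print(robot.close_job()); o=robot.get_obs(); print(o["time"],o["tool_pos"],o["width"])
E
```

```text
the job is handed in; nothing more can be done
None
the job is handed in; nothing more can be done
```

I took the camera's reference, and the middle tube is now held in front of the window by its cap. I handed the job in at about 25 s. It gave no verdict.

- **Reference slide:** I gripped the knob, pulled it 26 mm out to the stop (about 9 N there), and pushed it back to the stop (about 10 N). A picture afterwards showed the knob back where it started.
- **Lean of the tube:** Moves can only turn the tool about the vertical. To lean the tube I pressed its foot on the bare worktop and dragged the cap until it swung in the grip. The first try gave only about 22°, and the next two presses added little (about 22° still). A fourth brought it to about 24–24.5°, against the 25° wanted.
- **Final position:** The middle of the tube comes out within about 3 mm of the viewing point, probably slightly high. The arm was still and the grip was steady at 34 mm.
- **Rest of the scene:** In the last picture the rack, the other two tubes, the cup, the bottle and the look-alikes looked undisturbed. I judged this by eye.

**Weak points:** The lean and position come from the scene camera alone, because the arm blocked the top view. I expect errors of about 1° and 2–3 mm. The cap also shifted by 1–2 mm in the grip during the last press, and I moved the arm to make up for it. I could not measure any sideways lean of the tube.

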